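# Turn the cash box key and hold it

### The job

Take the key with the yellow bow out of the red drying rack, push it fully home into the brass lock on top of the grey cash box, wiggling it past the sticky pins where it catches instead of forcing it, then turn it a quarter turn clockwise (seen from above) until it stops. The lock is sprung, so finish while still gripping the key and holding it turned, so that I can lift the lid; leave the other keys and everything else where they are.

Things in the scene. Friction and masses are not known exactly. Their poses are not given: they have to be found in the camera images.
- key_yellow: yellow-bowed double-bit key, 30 g, upright, foot down, in one of the rack's pockets. Origin: centre of its foot (lowest point); z up along the key, x along its wide side. From the foot: steel bit 12 (x) x 5 (y) mm, 10 tall, rounded foot; shaft 5 mm dia. to 26 mm; flat plastic bow 28 (x) x 10 (y) mm from 26 to 60 mm: grip it across the 10 mm. Same after a half turn about z
- key_foot (a point): centre of the yellow key's foot: same point and axes as key_yellow. It starts 29 mm above the cart; the key lifts straight out of its 17 x 10 mm pocket and is clear of the rack once the foot is above 58 mm
- rack: red plastic drying rack, fixed, 130 x 210 mm (x, y), flat top at 55 mm with three pockets at (-18, -64), (22, 0) and (-18, 64) mm, each holding one upright key: yellow, blue and green in any order, and five 27 mm prongs along its far (+x) edge. The bows stand on the top, from 55 to 89 mm, x along the rack's x. Origin under its centre, z up
- cashbox: grey steel cash box, fixed, 196 x 156 mm (x, y), flat lid top at 80 mm. Origin under its centre. The brass lock stands in the middle of the lid, its axis upright through the origin. The key goes in with its x along the box's x, either way round; when fully home, the bow's underside is 90 mm above the cart
- lock_mouth (a point): centre of the lock's opening, on its axis, 88 mm up; axes of the cash box. A sloped lead-in, 20 x 13 mm (x, y) here, narrows to a fixed 14 x 7 mm slot from 84 down to 75 mm; below it turns the plug with its own slot, 13.4 x 6.6 mm
- lock_floor (a point): bottom of the lock, on its axis, 64 mm above the cart; axes of the cash box. The key's foot rests here when fully home; the key can turn only when its 10 mm bit is wholly below 75 mm, that is with the foot within 1 mm of this point
- plug (a joint): angle of the lock's plug in rad: 0 at rest (slots in line), grows as the key is turned clockwise seen from above, stop at 1.57. A spring (0.04 N m/rad, with 0.015 N m friction) turns it back when let go. Key and plug have up to 0.14 rad of play.
- pin_a (a joint): sticky pin in the slot's +y side (at x = +3 mm, 80.5 mm up): m pushed aside, 0 (in the way) to 0.004; free of the key's bit from about 0.0017. No spring: it yields to about 10 N sideways and stays where pushed
- pin_b (a joint): sticky pin in the slot's -y side (at x = -3 mm, 78.5 mm up): same as pin_a. Pressing straight down takes some 12 to 25 N to pass the pins; pressing with about 14 N and, where it sticks, wiggling (1 mm along y, 0.05 rad twist) does it too. Over 60 N on the lock is forcing it
- key_blue: bystander: same key with a blue bow, standing in the rack
- key_green: bystander: same key with a green bow, standing in the rack
- lunch_tin: bystander: closed stainless steel lunch tin 124 x 174 mm, 62 high, loose; origin under its centre
- dish_a: bystander: white ceramic sauce dish, 90 mm across, 25 high, loose; origin under its centre
- dish_b: bystander: blue ceramic sauce dish, 90 mm across, 25 high, loose; origin under its centre
- spatula: bystander: yellow silicone spatula lying flat on the cart, loose
- cup: bystander: white ceramic mug 76 mm across, 85 high, loose; origin under its centre
There are look-alikes about, which are no part of the job. Leave any orange look-alike of the rack alone.

How it is judged:
By the outcome, as a careful person would: the job done as asked, in the order asked, and still so for the second after the job is handed in, while the arm keeps its last pose, push and grip.
It also fails if it takes over 59 s, if anything falls off the work surface, if the arm or the gripper's body presses on something with over 40 N, if the wrist force passes 120 N, or if a joint passes its speed limit or range.

### The arm

A 6-joint arm with a two-finger parallel gripper is mounted at the origin on the work surface. World frame = base frame: x ahead of the robot, y to its left, z up, the work surface at z = 0. Lengths are in m, angles in rad, forces in N, time in s.
With the tool pointing down it reaches from about 0.325 to 0.85 m from the base axis. Payload 4.4 kg.
Tool frame: the origin (TCP) lies between the finger pads; the fingertips stand 8 mm ahead of it and the grasp point (between the pads) lies 11 mm behind it; z points along the fingers, y is the line along which they close (so a half turn about z gives the same grasp; the last joint's range is limited). The gripper opens to 94 mm and grips with 3 to 60 N. Pads are 16 mm wide; open, the fingers measure 119 mm over their backs; the gripper's body (75 mm by 177 mm) begins 78 mm behind the grasp point.
Start: joints at [-1.488, 0.207, 1.542, -0, 1.393, -0.15], TCP at [0.133, -0.559, 0.213] pointing down, gripper open.
Joint ranges: [-2.73, 2.73], [-0.86, 2.22], [0.23, 2.46], [-1.11, 4.25], [0.08, 2.63], [-2.82, 2.82]. Speed limits (rad/s): [2.79, 2.79, 3.14, 3.14, 3.14, 3.14].

### API

Orientations are given as a rotation vector (axis times angle).
In Python, from station import arm gives the robot as it stands.
- The arm moves only by the shell command python3 -m inch 'ROWS' [OPENING] [FORCE]. ROWS is JSON, a list of rows, each a list of 2 entries, a list of its own where there are three numbers: the shift along the tool's x, y, z in units of 40 mm (1.0 is 40 mm), then the turn about the tool's z in degrees. In form: [[[dx, dy, dz], twist], ...]. A call has 1 to 12 rows; each row shifts and turns the commanded pose from where the row before left it, along the tool's axes as they then stand; what a row does not reach is not made up. A row lasts 1/12 s, in which the tool goes at most 41.7 mm and 7.16 degrees, less where a joint would pass 70% of its speed; a pose out of reach is approached as far as the arm can. A call is refused whole if a number of a shift passes 1 or a number of a turn 7.16, either way. A call with a gripper value outside its range is refused whole. OPENING is the finger opening in mm, from 0 to 94, set as the call begins (- or left out, the last holds). The fingers move at their own pace and stop on an object; FORCE is the grip in N (left out, the last holds). Time passes only in rows, so rows that do not move let the fingers close. It gives the time, the measured TCP pose, the force, the opening and the grip force at its end, in the units of the state.
- arm.observe(): the state, without advancing time (a new reading comes with each control period).
- arm.grab_frame(name): name is "side" or "top" or "wrist"; returns (picture, depth): 384x512x3 uint8, red, green, blue; 384x512 float32, m along the optical axis (not along the pixel's ray), 0 where there is no reading.
- arm.camera_info(name): a dict with "vertical_fov" (degrees; the focal length in pixels is half the picture's height over the tangent of half this angle, whatever the lens; pixels are square), "cx", "cy" (the principal point, pixels), "R" (3x3) and "t" (3): a world point X has camera coordinates R X + t; the wrist camera has in their place "hand_eye" (4x4, takes a point from camera to tool coordinates, whose origin is the TCP and whose axes are the flange's). Camera axes: x right, y down, z forward; pixel columns grow to the right and rows downward; lengths in m; the calibration is good to about 2 mm. A picture is of the moment at which its call begins: read the wrist's pose just before it. camera_info takes no time and is no camera call.
- arm.hand_in(): hands the job in; it is judged then, once.
Trained networks look in the newest picture that a camera, given by its name, has taken for a name from the list of things; names that differ only in an ending like _2 or _b are one class to them, and where a whole thing is asked for, a point or a joint stands for the part that bears it (a point fixed in the world has none). Each returns a list of dicts, best first, with "p" (0 to 1); they miss things now and then, are a little off and sometimes report something else, mostly with a low value. They report only what shows in the picture. A call takes as long as a camera call. They do not tell look-alikes from the thing itself.
- arm.find_in(camera, query): "extent" ([left, top, width, height] in pixels, round what is visible of it).
The state is a dict: "time_s": time; "q": joint angles; "joint_vel": joint speeds; "effort": joint torques, N m; "ee_pos": TCP position; "orientation": TCP orientation; "force": force on the tool from outside, world axes, zero at the start; "ft_torque": the same for the moment, N m; "finger_gap": finger opening in m; "finger_force": force on a finger pad.
Only numpy, scipy, OpenCV 4.12 (cv2) and the standard library are available. Lean on these libraries where they do the work, as an engineer would, in place of code of your own. Each camera call takes 0.05 s, during which the arm holds its last target. There are 200 camera calls.

## Working session

There is one attempt and no reset: what is moved stays moved. The work goes in short steps, Python scripts to look and compute and a shell command to move; the robot and the scene stay as the last step left them, time stands still between calls to the robot, and variables do not carry over. Pictures are saved under pics/ and viewed, at most 10 in all, crops included, and the job is handed in when it is done.

```bash
mkdir -p pics; ls; cat > h.py <<'E'
import numpy as np,cv2
from station import arm
from scipy.spatial.transform import Rotation as Ro
def K(c):
    i=arm.camera_info(c); f=192/np.tan(np.radians(i['vertical_fov'])/2); return f,i['cx'],i['cy'],i
def pose(c):
    f,cx,cy,i=K(c)
    if 'hand_eye' in i:
        o=arm.observe(); T=np.eye(4);T[:3,:3]=Ro.from_rotvec(o['orientation']).as_matrix();T[:3,3]=o['ee_pos']
        return T@np.array(i['hand_eye'])
    T=np.eye(4);R=np.array(i['R']);T[:3,:3]=R.T;T[:3,3]=-R.T@np.array(i['t']);return T
def w(c,T,u,v,d):
    f,cx,cy,_=K(c); return (T@np.array([(u-cx)/f*d,(v-cy)/f*d,d,1]))[:3]
def ray_z(c,T,u,v,z):
    a=T[:3,3]; b=w(c,T,u,v,1.)-a; return a+b*(z-a[2])/b[2]
def px(c,T,X):
    f,cx,cy,_=K(c); p=np.linalg.inv(T)@np.append(X,1); return f*p[0]/p[2]+cx,f*p[1]/p[2]+cy
def cloud(c,T,D):
    f,cx,cy,_=K(c); v,u=np.mgrid[:384,:512]; P=np.stack([(u-cx)/f*D,(v-cy)/f*D,D],-1); return P@T[:3,:3].T+T[:3,3]
E
python3 - <<'E'
from h import *
for c in('top','side'):
    T=pose(c); I,D=arm.grab_frame(c); np.savez(c+'.npz',I=I,D=D,T=T); cv2.imwrite(f'pics/{c}0.png',I[:,:,::-1])
    print(c,K(c)[:3],T.round(3).tolist())
    for q in('key_yellow','rack','cashbox','lock_mouth'):
        try: r=arm.find_in(c,q)
        except Exception as e: print(q,e);continue
        for d in r[:3]:
            l,t,ww,h=d['extent'];u,v=l+ww/2,t+h/2
            print(q,np.round(d['extent'],1),round(d['p'],2),w(c,T,u,v,D[int(v),int(u)]).round(3))
o=arm.observe();print(o)
E
```

```text
pics
top (np.float64(380.1520747263654), 259.01376340890556, 194.78513905693274) [[-0.002, -0.987, 0.163, 0.352], [-1.0, 0.003, 0.008, -0.016], [-0.008, -0.163, -0.987, 1.312], [0.0, 0.0, 0.0, 1.0]]
key_yellow [178.1 129.7  24.8  24. ] 0.17 [0.76  0.239 0.004]
rack [159.4 164.1  73.9  59.2] 0.89 [0.562 0.203 0.061]
rack [171.9 249.7  68.   49.4] 0.89 [0.298 0.166 0.059]
rack [385.7 196.7  39.9  25.9] 0.37 [ 0.513 -0.51   0.009]
cashbox [284.3 159.4  65.7  70.9] 0.66 [ 0.553 -0.197  0.082]
cashbox [174.9 199.1   0.9   5.5] 0.16 [0.531 0.266 0.089]
lock_mouth [282.  159.9  67.9  70.5] 0.8 [ 0.552 -0.192  0.086]
lock_mouth [315.4 128.9  23.6  21.7] 0.58 [ 0.765 -0.249  0.006]
side (np.float64(354.14376845340445), 253.8727329158214, 193.0246665687169) [[-0.962, -0.178, 0.207, 0.306], [-0.272, 0.673, -0.687, 0.798], [-0.017, -0.718, -0.696, 0.861], [0.0, 0.0, 0.0, 1.0]]
key_yellow [224.3 252.9  11.8  11.6] 0.43 [0.534 0.278 0.069]
rack [296.4 218.6  47.7  73.5] 0.96 [0.302 0.192 0.054]
rack [204.2 213.   45.9  72.9] 0.93 [0.557 0.239 0.053]
cashbox [238.6 135.   58.3  49.5] 0.62 [ 0.538 -0.152  0.076]
lock_mouth [237.9 138.   59.6  45.5] 0.95 [ 0.537 -0.145  0.077]
{'time_s': 0.5, 'q': array([-1.48847647e+00,  2.06615568e-01,  1.54155796e+00, -2.11523783e-05,
        1.39349818e+00, -1.50519177e-01]), 'joint_vel': array([-0.00113567, -0.00136407, -0.00036816,  0.00051036,  0.00130511,
        0.00081901]), 'effort': array([-9.58642086e-04, -3.70488954e+01, -2.81437129e+01,  6.97775069e-02,
        2.88457191e-02, -4.71348187e-05]), 'ee_pos': array([ 0.132645  , -0.55946119,  0.21341028]), 'orientation': array([-3.12024704e+00, -3.64913645e-01,  2.84519051e-05]), 'force': array([-0.23579108,  0.08293671,  0.28127785]), 'ft_torque': array([ 0.0394725 ,  0.02079987, -0.02013036]), 'finger_force': 0.0, 'finger_gap': 0.09379241174617119}
```

```bash
python3 - <<'E'
import cv2
a=cv2.imread('pics/top0.png')[100:310,140:450];b=cv2.imread('pics/side0.png')[110:310,150:410]
cv2.imwrite('pics/t1.png',cv2.resize(a,None,fx=2.55,fy=2.55,interpolation=2));cv2.imwrite('pics/s1.png',cv2.resize(b,None,fx=3,fy=3,interpolation=2))
E
```

```text
(no output)
```

View pics/t1.png

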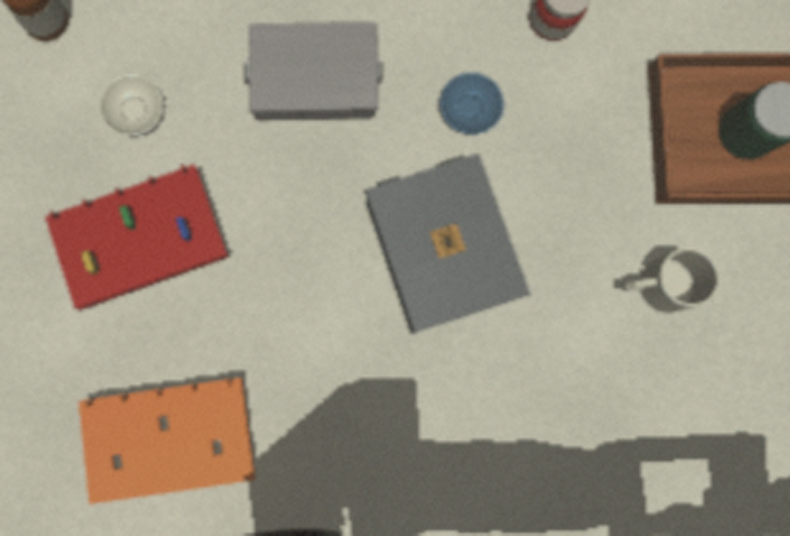

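View pics/s1.png

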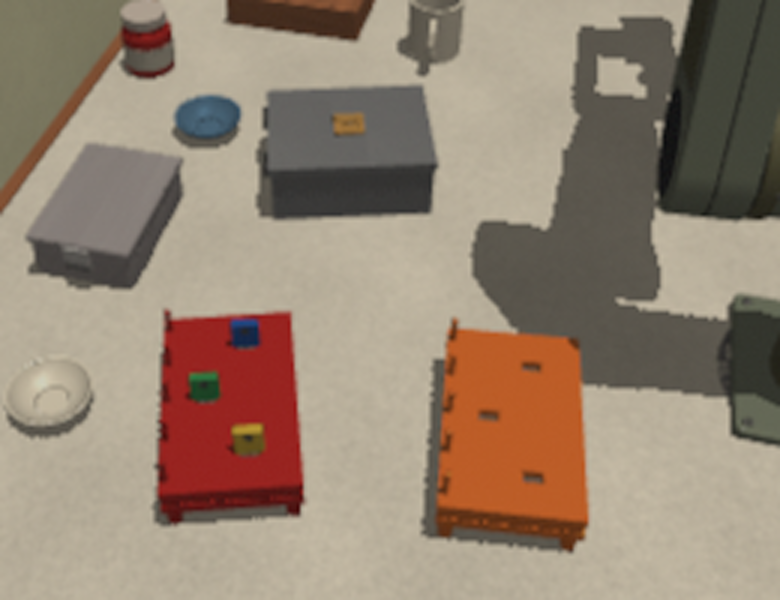

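The top view shows the red rack with the yellow key at about pixel (175,203) in the full picture, green at (190,185) and blue at (212,190). The cash box lock is at about (316,194). The side view agrees: yellow at (233,256). Next I compute poses from depth and colour.

```bash
python3 - <<'E'
from h import *
for c in('top','side'):
    d=np.load(c+'.npz');I,D,T=d['I'],d['D'],d['T'];P=cloud(c,T,D);H=cv2.cvtColor(I,cv2.COLOR_RGB2HSV).astype(int)
    def rect(m,n):
        m=cv2.morphologyEx(m.astype(np.uint8),cv2.MORPH_OPEN,np.ones((2,2)))
        k,l,s,_=cv2.connectedComponentsWithStats(m); j=1+np.argmax(s[1:,4]); m=l==j
        q=P[m]; r=cv2.minAreaRect((q[:,:2]*1000).astype(np.float32)); print(c,n,m.sum(),np.round(r[0],1),np.round(r[1],1),round(r[2],2),'z',np.median(q[:,2]).round(4))
    red=((H[...,0]<6)|(H[...,0]>174))&(H[...,1]>150)
    rect(red&(abs(P[...,2]-.056)<.008)&(P[...,0]>.4),'rack')
    rect((H[...,1]<60)&(abs(P[...,2]-.08)<.01)&(abs(P[...,0]-.56)<.2)&(abs(P[...,1]+.18)<.2),'lid')
    reg=(P[...,0]>.4)&(P[...,1]>.05)&(P[...,2]>.05)
    for n,h0,h1 in(('yel',22,34),('green',45,80),('blue',100,130)):
        m=reg&(H[...,0]>h0)&(H[...,0]<h1)&(H[...,1]>130); q=P[m]
        v,u=np.nonzero(m); print(c,n,m.sum(),u.mean().round(1),v.mean().round(1),np.median(q,0).round(4),q[:,2].max().round(3), ray_z(c,T,u.mean(),v.mean(),.085).round(4))
    m=(H[...,0]>8)&(H[...,0]<30)&(H[...,1]>90)&(abs(P[...,0]-.56)<.12)&(abs(P[...,1]+.18)<.12)
    v,u=np.nonzero(m);q=P[m];print(c,'brass',m.sum(),u.mean(),v.mean(),np.median(q,0).round(4),(q[:,:2].max(0)+q[:,:2].min(0))/2,ray_z(c,T,u.mean(),v.mean(),.088).round(4),cv2.minAreaRect((q[:,:2]*1000).astype(np.float32)))
E
```

```text
top rack 1997 [466.2 162.6] [365.9 214.7] 26.89 z 0.0554
top lid 2675 [ 524.1 -132.6] [212.2 358.6] 25.32 z 0.0799
top yel 9 174.7 202.6 [0.5269 0.2668 0.0893] 0.094 [0.5288 0.2689 0.085 ]<stdin>:14: RuntimeWarning: Mean of empty slice.
  ret = ret.dtype.type(ret / rcount)
  return _methods._mean(a, axis=axis, dtype=dtype,
  ret = um.true_divide(
Traceback (most recent call last):
ValueError: zero-size array to reduction operation maximum which has no identity
```

```bash
cat >> h.py <<'E'
def plan(x,y,z,yaw):
    "shift left to go in tool frame at present yaw (units) and twist in deg"
    o=arm.observe();R=Ro.from_rotvec(o['orientation']).as_matrix()
    d=R.T@(np.array([x,y,z])-o['ee_pos'])/.04
    y0=np.degrees(np.arctan2(R[1,0],R[0,0])); t=(y0-yaw+180)%360-180
    print('pos',o['ee_pos'].round(4),'tilt',np.degrees(np.arccos(-R[2,2])).round(2),'yaw',y0.round(2),'-> shift',d.round(3),'twist',t.round(2),'t',round(o['time_s'],2),'F',o['force'].round(2),'gap',round(o['finger_gap'],4),'q',o['q'].round(2))
E
python3 - <<'E'
from h import *
print(np.round(arm.camera_info('wrist')['hand_eye'],3).tolist(),K('wrist')[:3])
plan(.48,-.22,.28,13.4)
E
```

```text
[[0.0, -0.974, -0.228, 0.068], [1.0, 0.0, -0.001, 0.001], [0.002, -0.228, 0.974, -0.171], [0.0, 0.0, 0.0, 1.0]] (np.float64(334.1696553462386), 260.61604378731164, 194.24643727167134)
pos [ 0.1326 -0.5595  0.2134] tilt 0.0 yaw 13.34 -> shift [10.408 -6.254 -1.664] twist -0.06 t 0.5 F [-0.24  0.08  0.28] gap 0.0938 q [-1.49  0.21  1.54 -0.    1.39 -0.15]
```

```bash
python3 -m inch '[[[0.87,-0.52,-0.14],0],[[0.87,-0.52,-0.14],0],[[0.87,-0.52,-0.14],0],[[0.87,-0.52,-0.14],0],[[0.87,-0.52,-0.14],0],[[0.87,-0.52,-0.14],0],[[0.87,-0.52,-0.14],0],[[0.87,-0.52,-0.14],0],[[0.87,-0.52,-0.14],0],[[0.87,-0.52,-0.14],0],[[0.87,-0.52,-0.14],0],[[0.87,-0.52,-0.14],0]]' 40 40
python3 -m inch '[[[0,0,0],-7.16],[[0,0,0],-7.16],[[0,0,0],-7.16],[[0,0,0],-7.16],[[0,0,0],-7.16],[[0,0,0],-7.16],[[0,0,0],-7.16],[[0,0,0],-7.16],[[0,0,0],-7.16],[[0,0,0],-7.16],[[0,0,0],-7.16],[[0,0,0],-7.16]]'
python3 -m inch '[[[0,0,0],-7.16],[[0,0,0],-7.16],[[0,0,0],-7.16],[[0,0,0],-7.16],[[0,0,0],-7.16],[[0,0,0],-7.16],[[0,0,0],-7.16],[[0,0,0],-7.16],[[0,0,0],-7.16],[[0,0,0],-7.16],[[0,0,0],-7.16],[[0,0,0],-7.16]]'
python3 - <<'E'
from h import *
plan(.55,-.195,.22,197.5)
E
```

```text
time_s: 1.5
ee_pos: [0.4826, -0.2186, 0.2813]
orientation: [3.12, 0.365, 0.001]
force: [0.8, -0.3, 0.7]
finger_gap: 0.04
finger_force: 0.0
time_s: 2.5
ee_pos: [0.4814, -0.2203, 0.2807]
orientation: [2.027, 2.4, 0.0]
force: [-0.8, -0.2, 0.3]
finger_gap: 0.0399
finger_force: 0.0
time_s: 3.5
ee_pos: [0.4814, -0.2203, 0.2807]
orientation: [-0.152, 3.138, -0.0]
force: [-0.4, -0.9, -0.2]
finger_gap: 0.0401
finger_force: 0.0
pos [ 0.4814 -0.2203  0.2807] tilt 0.01 yaw -174.47 -> shift [-1.769  0.464  1.518] twist -11.97 t 3.5 F [-0.37 -0.94 -0.23] gap 0.0401 q [-0.59  0.06  1.56  0.    1.51 -2.26]
```

```bash
python3 -m inch '[[[-0.6,0.15,0.5],0],[[-0.6,0.15,0.5],0],[[-0.57,0.16,0.5],0],[[0,0,0],-6],[[0,0,0],-6],[[0,0,0],0],[[0,0,0],0]]'
cat > look.py <<'E'
import sys
from h import *
n=sys.argv[1]
T=pose('wrist'); I,D=arm.grab_frame('wrist'); np.savez(n+'.npz',I=I,D=D,T=T); cv2.imwrite(f'pics/{n}.png',I[:,:,::-1])
for q in sys.argv[2:]:
    for d in arm.find_in('wrist',q)[:3]:
        l,t,ww,h=d['extent'];u,v=l+ww/2,t+h/2
        print(q,np.round(d['extent'],1),round(d['p'],2),w('wrist',T,u,v,D[int(v),int(u)]).round(4))
o=arm.observe(); plan(*o['ee_pos'],0)
E
python3 look.py lock1 lock_mouth cashbox
```

```text
time_s: 4.08
ee_pos: [0.5503, -0.1955, 0.2206]
orientation: [0.465, -3.107, -0.0]
force: [-0.4, 0.7, -0.0]
finger_gap: 0.04
finger_force: 0.0
lock_mouth [175.1  84.7 173.3 205.8] 0.84 [ 0.5524 -0.1942  0.0854]
cashbox [171.8  86.4 176.5 202.2] 0.65 [ 0.5529 -0.1957  0.0849]
pos [ 0.5503 -0.1958  0.2212] tilt 0.05 yaw -162.93 -> shift [0. 0. 0.] twist -162.93 t 4.23 F [-0.39  0.44 -0.87] gap 0.04 q [-0.49  0.22  1.51  0.    1.41 -2.36]
```

View pics/lock1.png

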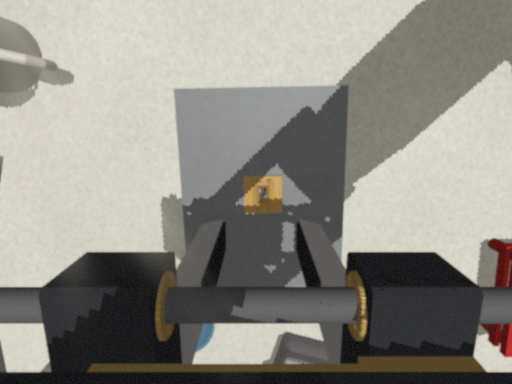

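The lock is at about (263,194), and the lid runs from x=176 to 348 with its front edge at row 87, so the tool is nearly aligned with the box. Next I fit the edges.

```bash
cat > lock.py <<'E'
import sys
from h import *
d=np.load(sys.argv[1]+'.npz');I,D,T=d['I'],d['D'],d['T'];P=cloud('wrist',T,D);H=cv2.cvtColor(I,cv2.COLOR_RGB2HSV).astype(int)
br=(H[...,0]>8)&(H[...,0]<28)&(H[...,1]>120)&(H[...,2]>60); br[230:]=0
k,l,s,ce=cv2.connectedComponentsWithStats(br.astype(np.uint8)); j=1+np.argmax(s[1:,4]); m=l==j
v,u=np.nonzero(m); zb=np.median(P[m][:,2]); print('brass bbox',s[j],'z',zb.round(4))
cs=max(cv2.findContours(m.astype(np.uint8),0,2)[0],key=len)
r=cv2.minAreaRect(cs); print('rect',r)
for uv in (r[0],ce[j]): print('lock xy at z.088',ray_z('wrist',T,*uv,.088).round(4))
q=np.array([ray_z('wrist',T,a,b,.088)[:2] for a,b in cv2.boxPoints(r)]);print('corners',(q*1000).round(1).tolist())
# lid: depth about .08
lid=(abs(P[...,2]-.08)<.012)&(D>0)
def fit(pts,n):
    pts=np.array([ray_z('wrist',T,a,b,.08)[:2] for a,b in pts]).astype(np.float32)
    vx,vy,x,y=cv2.fitLine(pts,cv2.DIST_HUBER,0,.001,.001).ravel(); a=np.degrees(np.arctan2(vy,vx))%180
    e=np.abs((pts-[x,y])@[-vy,vx]); print(n,'yaw',a.round(2),'resid mm',(np.median(e)*1000).round(2),len(pts)); return np.array([x,y]),np.array([vx,vy])
cols=[(c,np.argmax(lid[:,c])-.5) for c in range(190,335,2) if lid[:230,c].any()]
f=fit(cols,'front')
L=fit([(np.argmax(lid[r])-.5,r) for r in range(100,215,2)],'left'); R=fit([(511-np.argmax(lid[r][::-1])+.5,r) for r in range(100,215,2)],'right')
ctr=.5*(L[0]+R[0]); n=np.array([-L[1][1],L[1][0]]); print('width',abs((R[0]-L[0])@n), 'lid z',np.median(P[lid][:,2]))
# signed offset of lock centre from edges midline, distance from front
X=ray_z('wrist',T,*r[0],.088)[:2]; print('from L',(X-L[0])@n,'from R',(X-R[0])@n,'from front',(X-f[0])@np.array([-f[1][1],f[1][0]]))
E
python3 lock.py lock1
```

```text
brass bbox [ 244  176   38   37 1241] z 0.0845
rect ((262.5, 194.0), (36.0, 37.0), 90.0)
lock xy at z.088 [ 0.5575 -0.1919  0.088 ]
lock xy at z.088 [ 0.5574 -0.192   0.088 ]
corners [[546.2, -213.2], [536.2, -180.6], [569.1, -170.0], [579.4, -203.5]]
front yaw 108.01 resid mm 0.18 73
left yaw 18.06 resid mm 0.24 58
right yaw 18.06 resid mm 0.24 58
width 0.15597278 lid z 0.08005322845953877
from L 0.07812210850597341 from R -0.07785066051406646 from front 0.09645764939477433
```

```bash
python3 - <<'E'
from h import *
plan(.528,.267,.22,198)
E
```

```text
pos [ 0.5503 -0.1958  0.2212] tilt 0.05 yaw -162.93 -> shift [-2.863 11.224  0.025] twist -0.93 t 4.23 F [-0.39  0.44 -0.87] gap 0.04 q [-0.49  0.22  1.51  0.    1.41 -2.36]
```

```bash
python3 -m inch '[[[-0.24,0.935,0],0],[[-0.24,0.935,0],0],[[-0.24,0.935,0],0],[[-0.24,0.935,0],0],[[-0.24,0.935,0],0],[[-0.24,0.935,0],0],[[-0.24,0.935,0],0],[[-0.24,0.935,0],0],[[-0.24,0.935,0],0],[[-0.24,0.935,0],0],[[-0.24,0.935,0],0],[[-0.24,0.935,0],-0.9]]'
python3 -m inch '[[[0,0,0],0],[[0,0,0],0]]' >/dev/null
python3 look.py key1 key_yellow rack
```

```text
time_s: 5.23
ee_pos: [0.5275, 0.2689, 0.2214]
orientation: [-0.491, 3.102, 0.0]
force: [0.6, 0.6, 0.6]
finger_gap: 0.0398
finger_force: 0.0
key_yellow [257.2 170.4   9.3  35.6] 0.58 [0.5293 0.2702 0.089 ]
rack [ 91.  134.6 209.  134.7] 0.81 [0.572  0.2115 0.0546]
rack [267.4   1.4  69.3  22.9] 0.8 [0.3525 0.2573 0.0015]
rack [194.3 323.2  16.7  42.5] 0.2 [0.7645 0.2676 0.0162]
pos [0.528  0.2659 0.2208] tilt 0.03 yaw -162.03 -> shift [0. 0. 0.] twist -162.03 t 5.55 F [0.52 0.04 0.1 ] gap 0.0405 q [ 0.32  0.24  1.49 -0.    1.41 -1.56]
```

View pics/key1.png

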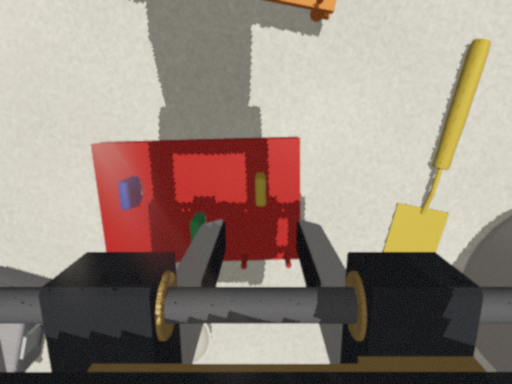

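The yellow bow is at about (260,188), between the fingers. Green is at (198,222) and blue at (130,193), both well clear. The rack's front edge runs from (93,144) to (300,138).

```bash
cat > key.py <<'E'
import sys
from h import *
d=np.load(sys.argv[1]+'.npz');I,D,T=d['I'],d['D'],d['T'];P=cloud('wrist',T,D);H=cv2.cvtColor(I,cv2.COLOR_RGB2HSV).astype(int)
ye=(H[...,0]>18)&(H[...,0]<36)&(H[...,1]>120)&(np.hypot(P[...,0]-.529,P[...,1]-.268)<.04); ye[240:]=0
v,u=np.nonzero(ye);print('yel',ye.sum(),u.min(),u.max(),v.min(),v.max(),'z',np.percentile(P[ye][:,2],[10,50,90]).round(4))
top=ye&(P[...,2]>.084); v,u=np.nonzero(top)
r=cv2.minAreaRect(np.stack([u,v],1).astype(np.float32));print('top rect',r)
print('key xy',ray_z('wrist',T,*r[0],.089).round(4),ray_z('wrist',T,u.mean(),v.mean(),.089).round(4))
q=np.array([ray_z('wrist',T,a,b,.089)[:2] for a,b in cv2.boxPoints(r)])*1000;print('sides',np.linalg.norm(np.diff(q,axis=0),axis=1).round(1),'yaws',np.degrees(np.arctan2(*np.diff(q,axis=0).T[::-1])).round(1))
red=((H[...,0]<8)|(H[...,0]>172))&(H[...,1]>140)&(abs(P[...,2]-.055)<.01)
def fit(pts,n):
    pts=np.array([ray_z('wrist',T,a,b,.055)[:2] for a,b in pts]).astype(np.float32)
    vx,vy,x,y=cv2.fitLine(pts,cv2.DIST_HUBER,0,.001,.001).ravel()
    e=np.abs((pts-[x,y])@[-vy,vx]); print(n,'yaw',(np.degrees(np.arctan2(vy,vx))%180).round(2),'resid',(np.median(e)*1000).round(2)); return np.array([x,y]),np.array([vx,vy])
f=fit([(c,100+np.argmax(red[100:,c])-.5) for c in range(120,290,2)],'front')
R=fit([(310-np.argmax(red[r,:311][::-1])+.5,r) for r in range(150,215,2)],'right')
a=np.radians(np.degrees(np.arctan2(*f[1][::-1]))%180-90); ex=np.array([np.cos(a),np.sin(a)]);ey=np.array([-ex[1],ex[0]])
c=ex*((f[0]@ex)+.065)+ey*((R[0]@ey)-.105); print('rack yaw',np.degrees(a),'z',np.median(P[red][:,2]),'rack ctr',c,'yellow pocket',c-.018*ex+.064*ey)
E
python3 key.py key1
```

```text
yel 325 255 265 173 205 z [0.08   0.0885 0.0896]
top rect ((260.0, 191.0), (28.0, 10.0), 90.0)
key xy [0.5324 0.2694 0.089 ] [0.5324 0.2694 0.089 ]
sides [ 9.2 26.7  9.4] yaws [108.2  18.4 -71.8]
front yaw 109.84 resid 0.26
right yaw 20.17 resid 0.15
rack yaw 19.843092 z 0.054963613395214606 rack ctr [0.5723606 0.2143721] yellow pocket [0.5337048  0.26846212]
```

```bash
python3 - <<'E'
from h import *
plan(.533,.269,.068,200)
E
```

```text
pos [0.528  0.2659 0.2208] tilt 0.03 yaw -162.03 -> shift [-0.143  0.036  3.82 ] twist -2.03 t 5.55 F [0.52 0.04 0.1 ] gap 0.0405 q [ 0.32  0.24  1.49 -0.    1.41 -1.56]
```

```bash
python3 -m inch '[[[-0.14,0.035,0],-2],[[0,0,0.6],0],[[0,0,0.6],0],[[0,0,0.6],0],[[0,0,0.6],0],[[0,0,0.5],0],[[0,0,0.4],0],[[0,0,0.3],0],[[0,0,0.22],0],[[0,0,0],0],[[0,0,0],0]]' 30
python3 - <<'E'
from h import *
plan(.533,.269,.068,200)
E
```

```text
time_s: 6.47
ee_pos: [0.533, 0.2697, 0.068]
orientation: [-0.546, 3.094, -0.0]
force: [-0.2, 0.1, -0.1]
finger_gap: 0.0301
finger_force: 0.0
pos [0.533  0.2697 0.068 ] tilt 0.0 yaw -159.99 -> shift [ 0.006 -0.017  0.001] twist 0.01 t 6.47 F [-0.16  0.13 -0.1 ] gap 0.0301 q [ 0.32  0.41  1.61 -0.    1.13 -1.6 ]
```

```bash
python3 -m inch '[[[0,0,0],0],[[0,0,0],0],[[0,0,0],0],[[0,0,0],0],[[0,0,0],0],[[0,0,0],0],[[0,0,0],0],[[0,0,0],0]]' 0 50
python3 look.py grip
```

```text
time_s: 7.13
ee_pos: [0.5334, 0.2707, 0.0689]
orientation: [-0.547, 3.092, 0.001]
force: [-0.4, 0.2, 6.5]
finger_gap: 0.0099
finger_force: 50.0
pos [0.5334 0.2707 0.0689] tilt 0.1 yaw -159.92 -> shift [0. 0. 0.] twist -159.92 t 7.18 F [0.09 0.69 5.66] gap 0.0096 q [ 0.32  0.41  1.61  0.    1.13 -1.6 ]
```

View pics/grip.png

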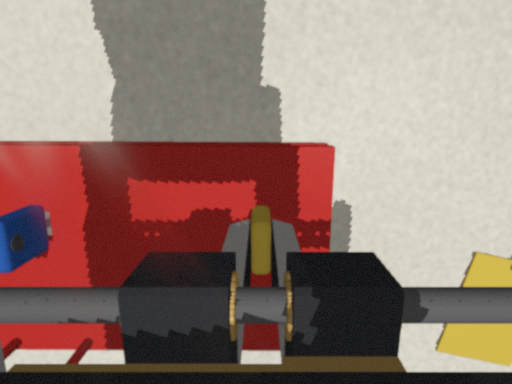

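The key is gripped at a 9.8 mm opening, with its bow spanning rows 206–275 at column 261. I lift it straight up and measure where it sits in the hand.

```bash
python3 -m inch '[[[0,0,-0.2],0],[[0,0,-0.3],0],[[0,0,-0.5],0],[[0,0,-0.5],0],[[0,0,-0.5],0],[[0,0,-0.5],0],[[0,0,-0.5],0],[[0,0,-0.3],0],[[0,0,-0.2],0],[[0,0,0],0],[[0,0,0],0]]'
cat > hand.py <<'E'
import sys
from h import *
n=sys.argv[1]
o=arm.observe();T=pose('wrist'); I,D=arm.grab_frame('wrist'); cv2.imwrite(f'pics/{n}.png',I[:,:,::-1])
E=np.array(arm.camera_info('wrist')['hand_eye']);P=cloud('wrist',E,D) # tool frame
H=cv2.cvtColor(I,cv2.COLOR_RGB2HSV).astype(int)
m=(H[...,0]>18)&(H[...,0]<36)&(H[...,1]>100)&(abs(P[...,1])<.012)&(P[...,2]<.03)&(P[...,2]>-.06); m[:, :240]=0;m[:,285:]=0
v,u=np.nonzero(m);q=P[m];print(m.sum(),u.min(),u.max(),v.min(),v.max())
for a in np.percentile(q,[1,25,50,75,99],axis=0).round(4): print(a)
zt=np.percentile(q[:,2],25); t=abs(q[:,2]-zt)<.0025; print('top face: x',q[t,0].min(),q[t,0].max(),'y',np.median(q[t,1]),'z',np.median(q[t,2]))
fx=cv2.fitLine(q[t][:,:2].astype(np.float32),cv2.DIST_HUBER,0,.001,.001).ravel();print('skew about tool z deg',np.degrees(np.arctan2(fx[1],fx[0])))
E
python3 hand.py held
python3 - <<'E'
from h import *
plan(.5588,-.1915,.19,198.05)
E
```

```text
time_s: 8.1
ee_pos: [0.5324, 0.2702, 0.2076]
orientation: [0.548, -3.093, 0.0]
force: [0.2, -0.7, 0.1]
finger_gap: 0.0097
finger_force: 50.0
1365 250 273 206 273
[-0.0117 -0.0059 -0.0288]
[-0.003  -0.0034 -0.0201]
[ 0.005  -0.001  -0.0193]
[ 0.012   0.0018 -0.0177]
[0.0143 0.0044 0.0082]
top face: x -0.01277135398637283 0.014286451376875002 y -0.0010380006491288339 z -0.019673174393227813
skew about tool z deg 0.51116383
pos [0.5319 0.27   0.2067] tilt 0.12 yaw -159.92 -> shift [  3.328 -11.068   0.423] twist 2.03 t 8.15 F [-0.13 -0.92 -0.25] gap 0.0095 q [ 0.32  0.26  1.49 -0.    1.39 -1.6 ]
```

View pics/held.png

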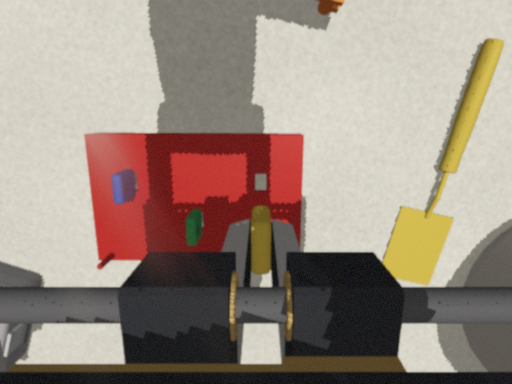

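The pocket is empty and the key is clear of the rack. Blue at (123,187) and green at (194,228) are undisturbed. I carry the key over the lock.

```bash
python3 -m inch '[[[0.275,-0.92,0],0],[[0.275,-0.92,0],0],[[0.275,-0.92,0],0],[[0.275,-0.92,0],0],[[0.275,-0.92,0],0],[[0.275,-0.92,0],0],[[0.275,-0.92,0],0],[[0.275,-0.92,0],0],[[0.275,-0.92,0],0],[[0.275,-0.92,0],0],[[0.275,-0.92,0],0],[[0.275,-0.92,0],0]]'
python3 -m inch '[[[0,0,0],2],[[0,0,0.35],0],[[0,0,0.35],0],[[0,0,0.35],0],[[0,0,0.3],0],[[0,0,0],0],[[0,0,0],0]]'
python3 look.py over lock_mouth; python3 hand.py over2
python3 - <<'E'
from h import *
plan(.5593,-.1903,.135,198.05)
E
```

```text
time_s: 9.15
ee_pos: [0.559, -0.1912, 0.2058]
orientation: [0.547, -3.091, -0.004]
force: [0.7, 0.4, -0.7]
finger_gap: 0.0097
finger_force: 50.0
time_s: 9.73
ee_pos: [0.5591, -0.1891, 0.152]
orientation: [0.493, -3.099, -0.004]
force: [0.3, -0.1, -0.5]
finger_gap: 0.0095
finger_force: 50.0
lock_mouth [142.9  60.7 230.2 227.6] 0.8 [ 0.5396 -0.1979  0.0804]
pos [ 0.5606 -0.1898  0.1542] tilt 0.03 yaw -161.91 -> shift [0. 0. 0.] twist -161.91 t 9.83 F [ 0.91  0.25 -0.5 ] gap 0.0097 q [-0.47  0.29  1.56 -0.    1.29 -2.36]
1392 247 271 206 279
[-0.0123 -0.0058 -0.0286]
[-0.0033 -0.0033 -0.0201]
[ 0.0049 -0.0007 -0.0193]
[ 0.012   0.0019 -0.0175]
[0.0142 0.0044 0.0095]
top face: x -0.013069933825829202 0.014186227631446495 y -0.0009502964235139717 z -0.019676421278416983
skew about tool z deg -0.7614169
pos [ 0.5609 -0.19    0.1547] tilt 0.09 yaw -161.91 -> shift [0.042 0.005 0.494] twist 0.04 t 9.88 F [ 0.25 -0.49 -1.11] gap 0.0098 q [-0.47  0.29  1.56  0.    1.29 -2.36]
```

View pics/over.png

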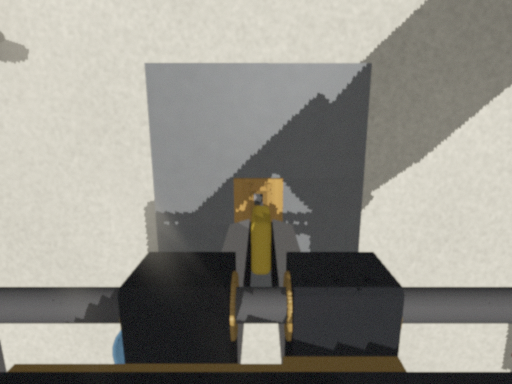

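The key is above the lock, with the brass block at (233–283, 179–220), partly hidden by the bow. I re-measure the lid edges from here relative to the key in the hand.

```bash
python3 -m inch '[[[0,0,0],0],[[0,0,0],0]]'; python3 - <<'E'
from h import *
f=K('wrist');E=np.array(f[3]['hand_eye']);I,D=arm.grab_frame('wrist')
T=pose('wrist');P=cloud('wrist',T,D);lid=(abs(P[...,2]-.08)<.012)&(D>0)
h=arm.observe()['ee_pos'][2]-.08
def tp(u,v):  # point on lid plane in tool frame
    a=E[:3,3];b=w('wrist',E,u,v,1.)-a;return (a+b*(h-a[2])/b[2])[:2]
def fit(p):
    p=np.array([tp(*x) for x in p]).astype(np.float32);return cv2.fitLine(p,cv2.DIST_HUBER,0,.001,.001).ravel()
F=fit([(c,np.argmax(lid[:,c])-.5) for c in range(165,350,2)])
L=fit([(np.argmax(lid[r])-.5,r) for r in range(80,215,2)]);R=fit([(511-np.argmax(lid[r][::-1])+.5,r) for r in range(80,215,2)])
x=lambda l,y:l[2]+(y-l[3])*l[0]/l[1]
y=lambda l,x:l[3]+(x-l[2])*l[1]/l[0]
print('angles',[np.degrees(np.arctan2(l[1],l[0])) for l in(F,L,R)],'L,R at x=0',y(L,0),y(R,0),'mid',(y(L,0)+y(R,0))/2,'width',y(R,0)-y(L,0))
print('front x at y=0',x(F,0),'lock tool x',x(F,0)-.098,'h',h)
print([arm.observe()['ee_pos'].round(4)])
E
```

```text
time_s: 10.05
ee_pos: [0.5609, -0.19, 0.1549]
orientation: [-0.494, 3.101, -0.002]
force: [-0.5, 0.4, -0.3]
finger_gap: 0.0096
finger_force: 50.0
angles [np.float32(89.97888), np.float32(-0.008923336), np.float32(0.030301258)] L,R at x=0 -0.07876224 0.077121355 mid -0.00082044303 width 0.1558836
front x at y=0 0.100396365 lock tool x 0.0023963675 h 0.07470639038660341
[array([ 0.5608, -0.19  ,  0.1547])]
```

```bash
python3 -m inch '[[[0.04,0,0],0],[[0,0,0.2],0],[[0,0,0.2],0],[[0,0,0.15],0],[[0,0,0.1],0],[[0,0,0],0],[[0,0,0],0]]'
python3 -m inch '[[[0,0,0.04],0],[[0,0,0.04],0],[[0,0,0.02],0],[[0,0,0.02],0],[[0,0,0],0],[[0,0,0],0]]'
```

```text
time_s: 10.68
ee_pos: [0.5583, -0.1901, 0.1271]
orientation: [0.493, -3.101, -0.001]
force: [0.5, 0.5, -0.3]
finger_gap: 0.0095
finger_force: 50.0
time_s: 11.18
ee_pos: [0.5588, -0.1903, 0.1231]
orientation: [-0.494, 3.102, -0.0]
force: [0.1, -0.1, 0.2]
finger_gap: 0.0094
finger_force: 50.0
```

```bash
python3 -m inch '[[[0,0,0.025],0],[[0,0,0.025],0],[[0,0,0],0],[[0,0,0],0]]'
python3 -m inch '[[[0,0,0.025],0],[[0,0,0.025],0],[[0,0,0],0],[[0,0,0],0]]'
```

```text
time_s: 11.52
ee_pos: [0.5591, -0.1907, 0.1214]
orientation: [-0.493, 3.102, -0.002]
force: [0.1, -0.8, 0.2]
finger_gap: 0.0096
finger_force: 50.0
time_s: 11.85
ee_pos: [0.5595, -0.1912, 0.1195]
orientation: [-0.493, 3.101, -0.003]
force: [0.5, -3.9, 1.7]
finger_gap: 0.0098
finger_force: 50.0
```

```bash
python3 -m inch '[[[0,0.025,0.02],0],[[0,0,0.02],2.9],[[0,-0.025,0],-2.9],[[0,-0.025,0],-2.9],[[0,0.025,0],2.9],[[0,0,0],0]]'
python3 -m inch '[[[0,0,0.02],0],[[0,0.025,0.02],2.9],[[0,-0.025,0],-2.9],[[0,-0.025,0],-2.9],[[0,0.025,0],2.9],[[0,0,0],0]]'
```

```text
time_s: 12.35
ee_pos: [0.5597, -0.1912, 0.1188]
orientation: [-0.492, 3.1, -0.004]
force: [1.6, -4.0, 5.8]
finger_gap: 0.0094
finger_force: 50.0
time_s: 12.85
ee_pos: [0.5598, -0.1909, 0.1174]
orientation: [-0.492, 3.1, -0.003]
force: [1.2, -2.7, 6.0]
finger_gap: 0.0099
finger_force: 50.0
```

```bash
python3 -m inch '[[[0,0.025,0.03],0],[[0,0,0.02],2.9],[[0,-0.025,0],-2.9],[[0,-0.025,0],-2.9],[[0,0.025,0],2.9],[[0,0,0],0]]'
python3 -m inch '[[[0,0.025,0.03],0],[[0,0,0.02],2.9],[[0,-0.025,0],-2.9],[[0,-0.025,0],-2.9],[[0,0.025,0],2.9],[[0,0,0],0]]'
```

```text
time_s: 13.35
ee_pos: [0.5589, -0.1906, 0.1144]
orientation: [-0.493, 3.102, -0.001]
force: [0.1, -2.1, 3.9]
finger_gap: 0.0099
finger_force: 50.0
time_s: 13.85
ee_pos: [0.5589, -0.1906, 0.1117]
orientation: [-0.494, 3.101, -0.001]
force: [2.7, -3.5, 1.6]
finger_gap: 0.0097
finger_force: 50.0
```

```bash
python3 -m inch '[[[0,0.01,0.04],0],[[0,0,0.04],0],[[0,0,0.03],0],[[0,0,0],0],[[0,0,0],0]]'
python3 -m inch '[[[0,0,0.03],0],[[0,0,0.02],0],[[0,0,0],0],[[0,0,0],0]]'
```

```text
time_s: 14.27
ee_pos: [0.558, -0.1902, 0.107]
orientation: [0.494, -3.102, 0.0]
force: [1.8, -5.0, 0.8]
finger_gap: 0.0098
finger_force: 50.0
time_s: 14.6
ee_pos: [0.5582, -0.1902, 0.1054]
orientation: [0.494, -3.102, 0.0]
force: [1.0, -5.6, 1.7]
finger_gap: 0.0098
finger_force: 50.0
```

```bash
python3 -m inch '[[[0,-0.02,0.02],0],[[0,0,0.02],0],[[0,0,0],0],[[0,0,0],0]]'
python3 -m inch '[[[0,0,0.02],0],[[0,0,0.01],0],[[0,0,0],0],[[0,0,0],0]]'
```

```text
time_s: 14.93
ee_pos: [0.5583, -0.1903, 0.1037]
orientation: [0.494, -3.102, -0.001]
force: [0.3, -2.9, 3.1]
finger_gap: 0.0097
finger_force: 50.0
time_s: 15.27
ee_pos: [0.5583, -0.1903, 0.1036]
orientation: [0.494, -3.102, -0.001]
force: [-0.1, -1.9, 8.0]
finger_gap: 0.0096
finger_force: 50.0
```

```bash
python3 -m inch '[[[0,0,0.02],0],[[0,0,0.01],0],[[0,0,0],0],[[0,0,0],0]]' - 60
python3 hand.py home
```

```text
time_s: 15.6
ee_pos: [0.5584, -0.1903, 0.1034]
orientation: [0.494, -3.102, -0.001]
force: [-3.3, -1.6, 12.7]
finger_gap: 0.0094
finger_force: 60.0
1878 242 282 194 274
[-0.0121 -0.0106 -0.029 ]
[-0.0003 -0.0033 -0.0198]
[ 0.0081  0.     -0.0185]
[0.0134 0.0029 0.0155]
[0.0178 0.0114 0.0205]
top face: x -0.013253397118808588 0.014522068587263903 y -0.00047476746047713577 z -0.019648923818483724
skew about tool z deg -0.22203682
```

View pics/home.png

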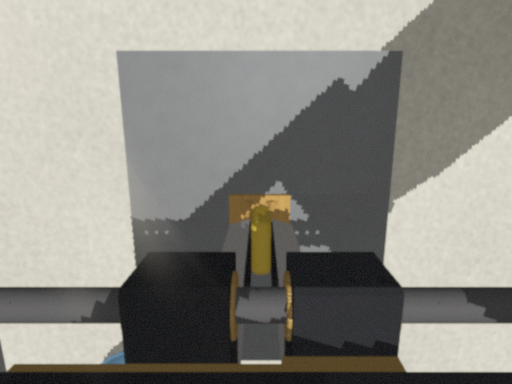

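The key is home: the bow sits at (261,240) on the brass lock and hasn't slipped in the grip, and the foot is at about 0.064 m. Now I turn it clockwise, which is a positive tool twist.

```bash
python3 -m inch '[[[0,0,0],4],[[0,0,0],4],[[0,0,0],4],[[0,0,0],4],[[0,0,0],4],[[0,0,0],0],[[0,0,0],0]]'
python3 -c "
from h import *
plan(.5584,-.1903,.1034,108.05);print(arm.observe()['ft_torque'].round(3))"
```

```text
time_s: 16.23
ee_pos: [0.5591, -0.1917, 0.1035]
orientation: [0.052, 3.14, -0.003]
force: [-0.9, -4.0, 10.0]
finger_gap: 0.0096
finger_force: 60.0
pos [ 0.5591 -0.1917  0.1035] tilt 0.13 yaw 178.09 -> shift [0.018 0.033 0.002] twist 70.04 t 16.23 F [-0.94 -3.98 10.02] gap 0.0096 q [-0.48  0.35  1.6  -0.    1.19 -2.01]
[-0.711  0.277  0.072]
```

```bash
python3 -m inch '[[[0,0,0],5],[[0,0,0],5],[[0,0,0],5],[[0,0,0],5],[[0,0,0],5],[[0,0,0],5],[[0,0,0],5],[[0,0,0],5],[[0,0,0],0],[[0,0,0],0]]'
python3 -c "
from h import *
plan(.5584,-.1903,.1034,108.05);print(arm.observe()['ft_torque'].round(3))"
python3 -m inch '[[[0,0,0],5],[[0,0,0],5],[[0,0,0],5],[[0,0,0],5],[[0,0,0],5],[[0,0,0],0],[[0,0,0],0]]'
python3 -c "
from h import *
plan(.5584,-.1903,.1034,108.05);print(arm.observe()['ft_torque'].round(3))"
```

```text
time_s: 17.07
ee_pos: [0.5584, -0.1931, 0.1035]
orientation: [1.123, 2.932, -0.007]
force: [-4.4, -6.8, 9.6]
finger_gap: 0.0095
finger_force: 60.0
pos [ 0.5584 -0.1931  0.1035] tilt 0.26 yaw 138.1 -> shift [0.047 0.053 0.002] twist 30.05 t 17.07 F [-4.43 -6.82  9.57] gap 0.0095 q [-0.48  0.35  1.6  -0.    1.19 -1.31]
[-1.455  0.676  0.023]
time_s: 17.65
ee_pos: [0.5576, -0.1936, 0.1035]
orientation: [1.731, 2.62, -0.009]
force: [-5.3, -8.4, 12.1]
finger_gap: 0.0096
finger_force: 60.0
pos [ 0.5576 -0.1936  0.1035] tilt 0.33 yaw 113.11 -> shift [0.068 0.051 0.002] twist 5.06 t 17.65 F [-5.34 -8.37 12.12] gap 0.0096 q [-0.48  0.35  1.6  -0.01  1.19 -0.88]
[-1.723  1.046  0.096]
```

```bash
python3 -m inch '[[[-0.025,-0.03,0],0],[[0,0,0],4],[[0,0,0],3],[[0,0,0],0],[[0,0,0],0]]'
python3 -c "
from h import *
plan(.5584,-.1903,.1034,108.05);print(arm.observe()['ft_torque'].round(3))"
python3 -m inch '[[[0,0,0],2],[[0,0,0],2],[[0,0,0],0],[[0,0,0],0]]'
python3 -c "
from h import *
plan(.5584,-.1903,.1034,108.05);print(arm.observe()['ft_torque'].round(3))"
```

```text
time_s: 18.07
ee_pos: [0.5572, -0.194, 0.1035]
orientation: [1.888, 2.51, -0.006]
force: [-4.6, -6.4, 10.9]
finger_gap: 0.0095
finger_force: 60.0
pos [ 0.5572 -0.194   0.1035] tilt 0.21 yaw 106.11 -> shift [0.08  0.053 0.002] twist -1.94 t 18.07 F [-4.61 -6.45 10.9 ] gap 0.0095 q [-0.48  0.35  1.6  -0.    1.19 -0.76]
[-1.215  0.822  0.078]
time_s: 18.4
ee_pos: [0.5571, -0.194, 0.1035]
orientation: [1.974, 2.443, -0.006]
force: [-5.0, -6.1, 12.6]
finger_gap: 0.0098
finger_force: 60.0
pos [ 0.5571 -0.194   0.1035] tilt 0.22 yaw 102.12 -> shift [0.083 0.052 0.002] twist -5.93 t 18.4 F [-5.03 -6.11 12.55] gap 0.0098 q [-0.48  0.35  1.6  -0.    1.19 -0.69]
[-1.257  0.965  0.076]
```

```bash
for k in 1 2; do python3 -m inch '[[[0,0,0],2],[[0,0,0],0],[[0,0,0],0]]' | grep -E "time|force"
python3 -c "
from h import *
plan(.5584,-.1903,.1034,108.05);print(arm.observe()['ft_torque'].round(3))"; done
```

```text
time_s: 18.65
force: [-4.4, -5.3, 12.4]
finger_force: 60.0
pos [ 0.557  -0.194   0.1035] tilt 0.23 yaw 100.12 -> shift [0.085 0.051 0.002] twist -7.93 t 18.65 F [-4.41 -5.29 12.36] gap 0.0101 q [-0.48  0.35  1.6  -0.    1.19 -0.65]
[-1.268  1.008  0.134]
time_s: 18.9
force: [-4.7, -5.3, 12.0]
finger_force: 60.0
pos [ 0.5569 -0.194   0.1035] tilt 0.23 yaw 98.12 -> shift [0.087 0.05  0.002] twist -9.93 t 18.9 F [-4.72 -5.29 12.02] gap 0.0097 q [-0.48  0.35  1.6  -0.    1.19 -0.62]
[-1.268  1.052  0.092]
```

```bash
python3 hand.py turned
for k in 1 2; do python3 -m inch '[[[0,0,0],2],[[0,0,0],0],[[0,0,0],0]]' | grep -E "time|force"
python3 -c "
from h import *
plan(.5584,-.1903,.1034,108.05);print(arm.observe()['ft_torque'].round(3))"; done; python3 hand.py turned2
```

```text
1610 240 276 193 274
[-0.0101 -0.0083 -0.0296]
[ 0.0004 -0.0005 -0.0198]
[ 0.0084  0.0023 -0.0189]
[ 0.0148  0.0052 -0.0077]
[0.0189 0.0094 0.0205]
top face: x -0.010944793356594193 0.016598623804838286 y 0.002340232463475831 z -0.01950751109695431
skew about tool z deg -0.030193293
time_s: 19.2
force: [-5.0, -5.1, 12.1]
finger_force: 60.0
pos [ 0.5569 -0.194   0.1035] tilt 0.24 yaw 96.12 -> shift [0.088 0.048 0.002] twist -11.93 t 19.2 F [-5.   -5.1  12.05] gap 0.0095 q [-0.48  0.35  1.6  -0.    1.19 -0.58]
[-1.31   1.035  0.107]
time_s: 19.45
force: [-5.6, -6.3, 13.3]
finger_force: 60.0
pos [ 0.5568 -0.194   0.1035] tilt 0.24 yaw 94.12 -> shift [0.09  0.047 0.002] twist -13.93 t 19.45 F [-5.64 -6.29 13.28] gap 0.0099 q [-0.48  0.35  1.6  -0.    1.19 -0.55]
[-1.3    1.145  0.144]
1597 240 276 192 274
[-0.0098 -0.0072 -0.0295]
[ 0.0005 -0.0001 -0.0199]
[ 0.0084  0.0028 -0.019 ]
[ 0.0151  0.0053 -0.0084]
[0.0203 0.0105 0.0206]
top face: x -0.010642691160067302 0.016672296438172307 y 0.0023480230712837422 z -0.019557167886335533
skew about tool z deg -0.35080004
```

View pics/turned2.png

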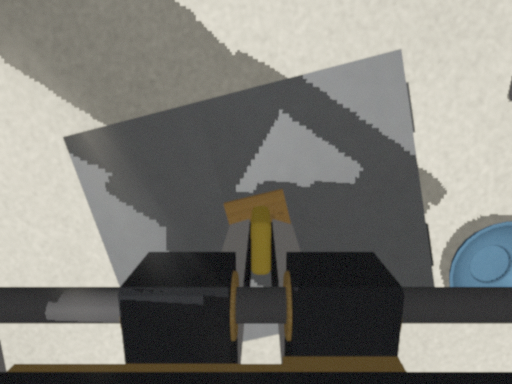

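The bow is at column 261 over the brass, and the lid has turned about 104° relative to the tool. I check for bow skew in the pads numerically.

```bash
python3 - <<'E'
import cv2,numpy as np
for n in('held','home','turned','turned2'):
    H=cv2.cvtColor(cv2.imread(f'pics/{n}.png'),cv2.COLOR_BGR2HSV).astype(int)
    m=(H[...,0]>22)&(H[...,0]<36)&(H[...,1]>120)
    out=[]
    for r in range(210,274,7):
        c=np.nonzero(m[r,245:280])[0]+245; out.append((int(c.min()),int(c.max())) if len(c) else None)
    print(n,out)
E
python3 -c "
from h import *
o=arm.observe();print(o['ft_torque'],o['effort'].round(2))"
```

```text
held [(254, 267), (253, 268), (251, 270), (250, 270), (250, 272), (251, 270), (252, 271), (250, 270), (252, 271), (256, 261)]
home [(253, 268), (252, 269), (251, 270), (250, 270), (251, 269), (251, 270), (250, 271), (252, 271), (251, 270), (257, 266)]
turned [(253, 267), (253, 268), (252, 270), (251, 270), (250, 270), (251, 270), (250, 269), (251, 270), (251, 270), (254, 266)]
turned2 [(253, 267), (252, 268), (251, 270), (251, 271), (251, 270), (251, 269), (250, 271), (251, 270), (250, 270), (254, 267)]
[-1.23039216  1.16130646  0.15729151] [  4.03 -33.4  -21.49   2.6   -0.79   0.11]
```

```bash
t(){ python3 -c "
from h import *
o=arm.observe();print(round(o['time_s'],2),o['ft_torque'].round(3),o['force'].round(1),o['ee_pos'].round(4))"; }
for k in 1 2 3 4; do python3 -m inch '[[[0,0,0],0]]' >/dev/null; t; done
python3 -m inch '[[[0,0,0],1.5],[[0,0,0],1.5],[[0,0,0],0]]' >/dev/null
for k in 1 2 3 4; do python3 -m inch '[[[0,0,0],0]]' >/dev/null; t; done
```

```text
19.58 [-1.238  1.089  0.107] [-5.3 -4.6 12.8] [ 0.5568 -0.194   0.1035]
19.67 [-1.291  1.105  0.029] [-5.3 -5.4 12.8] [ 0.5568 -0.194   0.1035]
19.75 [-1.274  1.101  0.107] [-5.6 -5.8 12.9] [ 0.5568 -0.194   0.1035]
19.83 [-1.276  1.196  0.136] [-5.5 -5.7 13.1] [ 0.5568 -0.194   0.1035]
20.17 [-1.222  1.281  0.2  ] [-5.4 -5.1 13.2] [ 0.5566 -0.194   0.1035]
20.25 [-1.193  1.262  0.173] [-5.5 -5.5 12.9] [ 0.5566 -0.194   0.1035]
20.33 [-1.215  1.21   0.169] [-6.6 -5.2 13.3] [ 0.5566 -0.194   0.1035]
20.42 [-1.253  1.209  0.172] [-6.9 -5.3 13.4] [ 0.5566 -0.194   0.1035]
```

```bash
t(){ python3 -c "
from h import *
o=arm.observe();print(round(o['time_s'],2),o['ft_torque'].round(3),o['force'].round(1),o['ee_pos'].round(4))"; }
python3 -m inch '[[[0,0,0],1.5],[[0,0,0],1],[[0,0,0],0]]' >/dev/null
for k in 1 2 3 4; do python3 -m inch '[[[0,0,0],0],[[0,0,0],0]]' >/dev/null; t; done
python3 hand.py fin >/dev/null; python3 - <<'E'
import cv2,numpy as np
a=cv2.imread('pics/fin.png')
cv2.imwrite('pics/finc.png',cv2.resize(a[170:300,190:330],None,fx=4,fy=4,interpolation=2))
E
```

```text
20.83 [-1.204  1.259  0.217] [-5.5 -5.4 13.4] [ 0.5565 -0.194   0.1035]
21.0 [-1.212  1.305  0.243] [-5.5 -6.4 13.3] [ 0.5565 -0.194   0.1035]
21.17 [-1.24   1.294  0.243] [-7.2 -5.1 13.5] [ 0.5565 -0.194   0.1035]
21.33 [-1.241  1.362  0.247] [-5.8 -5.4 13.9] [ 0.5565 -0.194   0.1035]
```

View pics/finc.png

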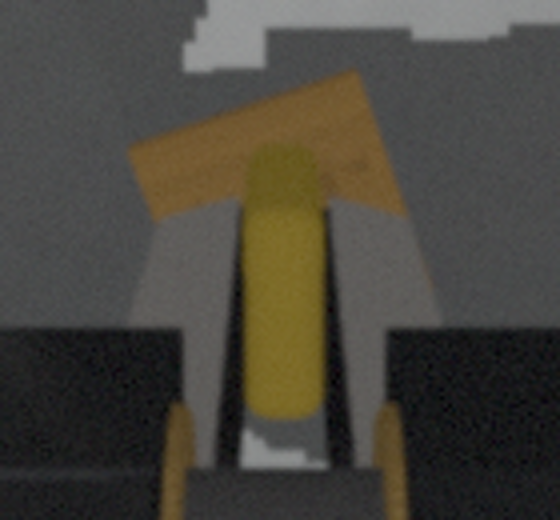

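The crop shows the key squarely gripped, with the bow from (284,145) to (284,415), seated in the brass lock. The twist torque rises steeply and holds at about 0.24 N m, so the plug is against its stop. Handing in.

```bash
python3 -c "
from station import arm
print(arm.hand_in())"
```

```text
the job is handed in; nothing more can be done
None
```

The yellow key is fully home in the cash-box lock and turned clockwise to its stop, still gripped and held turned; I handed in at about 21 s, the other two keys were still in the rack, and no verdict came back.

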